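Find a candle beam's balance point and set the hanging stirrup there

TASK

The wooden candle beam is to be hung from a single point, but its weight is not in the middle. Without lifting it off, gently slide the beam lengthwise across the stand's narrow iron ridge until it tips up off the low post and stays lying level on the ridge alone with your hand off it; then pick up the steel stirrup and set it gently astride the beam, centred right above the ridge, as the mark, and let go so that the beam stays level. Do not press hard on the beam and leave the other small things where they stand.

Things in the scene. Friction and masses are not known exactly. Their poses are not given: they have to be found in the camera images.
- stand: fixed balancing stand: light-wood base board 150 x 400 x 22 mm (x, y, z), in its middle a brick pier carrying a narrow dark iron ridge bar, near each end a slim wooden catch post. Origin: centre of the underside, on the table. y is the line along which the beam lies and slides (nearly the table's left-right), z up
- ridge (a point): centre of the ridge's flat top, 100 mm above the table, axes as the stand's. The top is 70 mm in x and 12 mm wide in y. The beam lies level only while its balance point is over these 12 mm; out of balance its lower end drops on a post. Never let the beam bear on the stand with over 40 N (alone it bears with about 7 N)
- post (a point): top centre of the catch post on the stand's -y side, 150 mm from the ridge, 20 mm in x and 12 mm in y, its top 92 mm above the table (8 mm lower than the ridge). A like post stands 150 mm to the +y side of the ridge
- beam: loose dark-wood beam 30 x 420 x 26 mm (x, y, z), 0.65 to 0.8 kg. Origin: middle of its underside; y along it, nearly the stand's y; z up. A hidden core puts its balance point up to 45 mm to either side of the middle, unseen. At the start its middle is 70 to 100 mm to the stand's -y side of the ridge, its -y end down on the -y post (tilt about 0.057 rad): it must slide 25 to 145 mm to +y
- beam_tail (a point): centre of the beam's -y end face, 13 mm above its underside. A small iron candle cup, 28 mm across and 14 mm high, stands on the beam's top 17 mm from each end. A hand that grips or pushes the beam, even at its end, also holds it up or down by friction and hides the tipping: let go to see it. Its friction on the ridge is a few newtons
- stirrup: loose steel stirrup, 0.11 kg, standing on its legs in the row of small things on the robot's side of the stand: an inverted U, 46 mm in x, 24 mm in y, legs 20 mm high and 5 mm thick, 36 mm apart inside, a 6 mm plate over them and a lug on top. Origin: centre of the legs' underside, z up. Set on the beam, y runs along the beam either way round and the origin is 6 mm above the beam's underside
- lug (a point): centre of the stirrup's upright lug, 47 mm above the stirrup's origin: a plate 30 mm in x, 10 mm thick in y, 42 mm high, with a dark eye; grip it here, across y. Axes as the stirrup's. Held lightly (10 N) it slips in the hand rather than pressing hard; it may be let go when it just touches the beam or 1 to 2 mm above
- angle_iron: bystander: loose steel L-bracket, 46 x 30 x 56 mm, origin under its centre; in the same row as the stirrup
- tasting_cup: bystander: loose steel cup, 60 mm across, 45 mm high; in the same row
- bung: bystander: loose cork bung, 48 mm across, 34 mm high; in the same row
Not all that is in view belongs to the job. What is shaped like the stirrup but purple is not meant.

How it is judged (in metres and radians):
On the way:
1. the bare beam lies level on the ridge alone, untouched, the stirrup not yet on it (angle between beam's own z axis and vertical below 0.025 rad and height (world z) of beam between 0.096 and 0.106 m and contact force between each of the arm, the fingers and beam below 0.05 N and height (world z) of stirrup below 0.05 m), for 0.2 s.
At the end, for the whole second after the job is handed in: the beam lies level (within 0.025 rad) on the ridge alone, off both posts, with the stirrup seated astride it (plate on the beam's top, upright), its centre within 9 mm of the ridge's middle along the beam, everything at rest and released (angle between beam's own z axis and vertical below 0.025 rad and height (world z) of beam between 0.096 and 0.106 m and z of stirrup in the frame of beam between 0.003 and 0.009 m and x of stirrup in the frame of beam between -0.006 and 0.006 m and y of stirrup in the frame of ridge between -0.009 and 0.009 m and angle between stirrup's own z axis and vertical below 0.06 rad and linear speed of each of beam, stirrup below 0.01 m/s); the robot touches nothing.
It fails at once if the beam is lifted off the ridge (its middle more than 22 mm above the ridge top) (height (world z) of beam above 0.122 m).
It fails at once if the beam is pressed on the stand with more than 40 N (contact force between beam and stand above 40 N).
It fails at once if the L-bracket, the cup or the bung is moved by more than 30 mm (distance of any of angle_iron, tasting_cup, bung from where it was at the start of the episode above 0.03 m).
It also fails if it takes over 72 s, if anything falls off the work surface, if the arm or the gripper's body presses on something with over 40 N, if the wrist force passes 120 N, or if a joint passes its speed limit or range.

ROBOT

A 6-joint arm with a two-finger parallel gripper is mounted at the origin on the work surface. World frame = base frame: x ahead of the robot, y to its left, z up, the work surface at z = 0. Lengths are in mm, angles in rad, forces in N, time in s.
With the tool pointing down it reaches from about 275 to 750 mm from the base axis. Payload 10.2 kg.
Tool frame: the origin (TCP) lies on the front face of the gripper's body, between the roots of the fingers; the fingertips stand 73 mm ahead of it and the grasp point (between the pads) lies 54 mm ahead of it; z points along the fingers, y is the line along which they close (so a half turn about z gives the same grasp; the last joint's range is limited). The gripper opens to 85 mm and grips with 20 to 120 N. Pads are 22 mm wide; open, the fingers measure 114 mm over their backs; the gripper's body (76 mm by 85 mm) begins 54 mm behind the grasp point. The pads swing forward as they close: fully open they stand 13 mm farther back than shut.
Start: joints at [-1.514, 0.313, 1.498, -0, 1.331, -0.223], TCP at [144.973, -504.594, 303.894] pointing down, gripper open.
Joint ranges: [-2.94, 2.94], [-0.97, 2.17], [0.19, 2.56], [-1.23, 4.37], [0.02, 3.11], [-2.88, 2.88]. Speed limits (rad/s): [2.39, 2.39, 3.01, 3.14, 3.14, 3.14].

INTERFACE

Orientations are given as a unit quaternion [w, x, y, z].
In Python, from rig import * gives the robot as it stands.
- The arm moves only by the tool step_arm, never from a script. Its argument "plan" is a list of rows, each an object with "offset": the shift along the tool's x, y, z in cm, a list of three; "rot": the turn, a rotation vector about the tool's x, y, z in degrees, a list of three; "gripper": the finger opening in cm, from 0 to 8.54. In form: [{"offset": [x, y, z], "rot": [wx, wy, wz], "gripper": gripper}, ...]. A call has 1 to 12 rows; each row is the pose to reach, as a shift and turn from the pose commanded when the call began, along the tool's axes at that moment; what a row does not reach only later rows make up. A row lasts 1/10 s, in which the tool goes at most 50 mm and 8.59 degrees, less where a joint would pass 70% of its speed; a pose out of reach is approached as far as the arm can. A call with a gripper value outside its range is refused whole. The fingers move at their own pace and stop on an object; "squeeze" is the grip in N (left out, the last holds). Time passes only in rows, so rows that repeat a pose let the fingers close. It gives the time, the measured TCP pose, the force, the opening and the grip force at its end, in the units of the state.
- sense(): the state, without advancing time (a new reading comes with each control period).
- capture(name): name is "side" or "top" or "wrist"; returns a dict with "color" (384x512x3 uint8, red, green, blue), "depth" (384x512 float32, mm along the optical axis (not along the pixel's ray), 0 where there is no reading), "vertical_fov" (degrees; the focal length in pixels is half the picture's height over the tangent of half this angle, whatever the lens; pixels are square), "cx", "cy" (the principal point, pixels), "rvec" (rotation vector, rad) and "tvec" (3), from world to camera coordinates, as OpenCV has them; the wrist camera has in their place "mount" (4x4, takes a point from camera to tool coordinates, whose origin is the TCP and whose axes are the flange's). Camera axes: x right, y down, z forward; pixel columns grow to the right and rows downward; lengths in mm; the calibration is good to about 2 mm. A picture is of the moment at which its call begins: read the wrist's pose just before it.
- finish_job(): hands the job in; it is judged then, once.
The state is a dict: "time_s": time; "joints": joint angles; "dq": joint speeds; "tau": joint torques, N m; "eef_pos": TCP position; "ee_rot": TCP orientation; "force": force on the tool from outside, world axes, zero at the start; "wrist_torque": the same for the moment, N m; "grip_width": opening from 0.0 (shut) to 1.0 (fully open); "grip_force": force on a finger pad.
Only numpy, scipy, OpenCV 4.12 (cv2) and the standard library are available. Lean on these libraries where they do the work, as an engineer would, in place of code of your own. Each camera call takes 0.05 s, during which the arm holds its last target. There are 200 camera calls.

## Working session

There is one attempt and no reset: what is moved stays moved. The work goes in short steps, Python scripts to look and compute and a tool call to move; the robot and the scene stay as the last step left them, time stands still between calls to the robot, and variables do not carry over. Pictures are saved under pics/ and viewed, at most 13 in all, crops included, and the job is handed in when it is done.

Besides the shell and the picture viewer there is one more tool, called after ">>>" as name(argument=value, ...), one argument or row to a line, values as JSON. step_arm: Moves the arm, as the interface text tells. Its arguments: {"type":"object","properties":{"plan":{"type":"array"},"squeeze":{"type":"number"}},"required":["plan"]}

```bash
mkdir -p pics; ls
cat > h.py <<'E'
import numpy as np, cv2
from rig import *
def K(c):
    h,w=c["color"].shape[:2]; f=h/2/np.tan(np.radians(c["vertical_fov"])/2)
    return np.array([[f,0,c["cx"]],[0,f,c["cy"]],[0,0,1]])
def quatR(q):
    from scipy.spatial.transform import Rotation as R
    return R.from_quat([q[1],q[2],q[3],q[0]]).as_matrix()
def pose(c,s=None):  # camera->world R,t
    if "mount" in c:
        R=quatR(s["ee_rot"]); m=np.array(c["mount"]); return R@m[:3,:3], R@m[:3,3]+np.array(s["eef_pos"])
    R=cv2.Rodrigues(np.array(c["rvec"],float))[0]; return R.T, -R.T@np.array(c["tvec"],float).ravel()
def cloud(c,s=None):
    R,t=pose(c,s); k=K(c); v,u=np.indices(c["depth"].shape); d=c["depth"]
    p=np.stack([(u-k[0,2])/k[0,0]*d,(v-k[1,2])/k[1,1]*d,d],-1)
    return p@R.T+t
def ray(c,u,v,z,s=None):
    R,t=pose(c,s); d=R@np.linalg.inv(K(c))@np.array([u,v,1.]); return t+d*(z-t[2])/d[2]
E
python3 - <<'E'
from h import *
s=sense();print(s)
for n in("side","top"):
    c=capture(n); cv2.imwrite(f"pics/{n}0.png",c["color"][:,:,::-1]); np.savez(f"{n}0.npz",**c); print(n,pose(c)[1],c["vertical_fov"])
E
```

```text
pics
{'time_s': 0.0, 'joints': array([-1.51439564e+00,  3.13436462e-01,  1.49844627e+00, -7.65512932e-06,
        1.33099388e+00, -2.23411450e-01]), 'dq': array([ 0.00040714,  0.00215145,  0.00082356, -0.00042716, -0.00029573,
        0.00148278]), 'tau': array([-2.80685606e-05, -4.12265289e+01, -2.59740472e+01, -1.53611377e-04,
        4.17015268e-03, -9.85819746e-07]), 'eef_pos': array([ 144.96336364, -504.41401419,  303.33848311]), 'ee_rot': array([-6.40051822e-04,  9.90228768e-01,  1.39450975e-01,  4.98418990e-05]), 'force': array([ 0.48066012, -0.0022137 ,  0.12406687]), 'wrist_torque': array([ 0.02246927,  0.02618688, -0.01673165]), 'grip_force': 0.0, 'grip_width': 0.9999845507586053}
side [ 344.46269766 -740.05511164  551.73081218] 47.380787426884694
top [ 348.09345689  -10.31327198 1077.34987173] 42.97863170975594
```

View pics/top0.png

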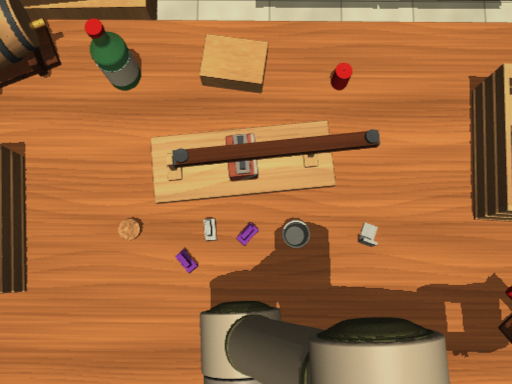

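View pics/side0.png

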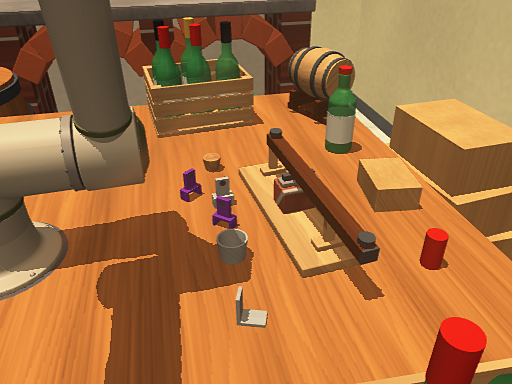

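The top view shows the beam running from the tail cup (372,138) to the +y cup (180,158). The ridge and pier are at about (242,155), the steel stirrup is at (210,229), the purple decoys are at (247,234) and (187,261), and the bracket, cup and bung are in the same row. Next I'll measure these.

```bash
cat > m.py <<'E'
from h import *
c=dict(np.load("top0.npz")); P=cloud(c); z=P[...,2]; x=P[...,0];y=P[...,1]
def rect(m,n,zz=None):
    k=cv2.connectedComponentsWithStats(m.astype(np.uint8)); i=1+np.argmax(k[2][1:,4]); q=P[k[1]==i]
    r=cv2.minAreaRect(q[:,:2].astype(np.float32)); print(n,len(q),np.round(r[0],1),np.round(r[1],1),round(r[2],2),"zmed",np.median(q[:,2]).round(1),"mean",q.mean(0).round(1)); return q
v,u=np.indices(z.shape)
roi=(u>140)&(u<345)&(v>110)&(v<215)
print("table z",np.median(z[240:260,120:170]))
b=rect(roi&(z>14)&(z<32),"board")
beam=rect((u>150)&(u<400)&(v>115)&(v<180)&(z>107),"beam")
for (U,V) in[(210,229),(368,234),(295,234),(129,229)]:
    rect((abs(u-U)<22)&(abs(v-V)<22)&(z>10),(U,V))
    
st=(abs(u-210)<16)&(abs(v-229)<18)
rect(st&(z>50),"lugtop"); rect(st&(z>18)&(z<34),"plate")
# beam line profile
pc=beam.mean(0);d=np.linalg.svd(beam[:,:2]-pc[:2],full_matrices=False)[2][0]; d*=np.sign(d[1]); print("dir",d,np.degrees(np.arctan2(-d[0],d[1])))
t=(beam[:,:2]-pc[:2])@d
for a in range(-220,230,20):
    k=(t>=a)&(t<a+20)
    if k.any(): print(a,k.sum(),np.median(beam[k,2]).round(1),end=" | ")
E
python3 m.py
python3 -c "
import cv2
a=cv2.imread('pics/top0.png')[110:260,140:400];cv2.imwrite('pics/crop0.png',cv2.resize(a,None,fx=3,fy=3,interpolation=cv2.INTER_CUBIC))"
```

```text
table z 0.6828065931523497
board 7878 [600.1  21.5] [150.9 400.8] 6.16 zmed 22.8 mean [590.1  27.5  22.8]
beam 3417 [488.8 -66.4] [265.3 421.1] 7.16 zmed 123.6 mean [600.9 -43.8 127.4]
(210, 229) 249 [401.2  55.3] [163.5  42. ] 36.61 zmed 28.3 mean [444.7  88.   44.6]
(368, 234) 97 [ 391.5 -134.7] [ 21.  262.7] 14.66 zmed 50.6 mean [ 419.9 -244.3   54.1]
(295, 234) 327 [412.5 -56.9] [ 57.7 148.1] 32.84 zmed 42.1 mean [439.3 -97.4  42.6]
(129, 229) 382 [390.5 141.3] [311.4  46.3] 65.91 zmed 34.9 mean [444.3 261.5  37.5]
lugtop 83 [398.2  48.5] [152.8  23.6] 40.81 zmed 68.5 mean [444.7  88.1  79.5]
plate 151 [446.9  90.1] [46. 24.] 6.22 zmed 26.6 mean [444.6  88.3  26.6]
dir [-0.13279059  0.99114412] 7.6308797683300185
-220 122 125.0 | -200 169 115.4 | -180 148 113.9 | -160 145 115.3 | -140 149 116.3 | -120 150 117.7 | -100 152 118.5 | -80 155 119.7 | -60 159 120.7 | -40 157 121.9 | -20 162 123.2 | 0 163 123.8 | 20 167 124.9 | 40 169 126.1 | 60 179 127.3 | 80 170 127.7 | 100 173 129.4 | 120 176 130.1 | 140 177 131.2 | 160 186 133.2 | 180 176 145.3 | 200 13 134.3 |
```

View pics/crop0.png

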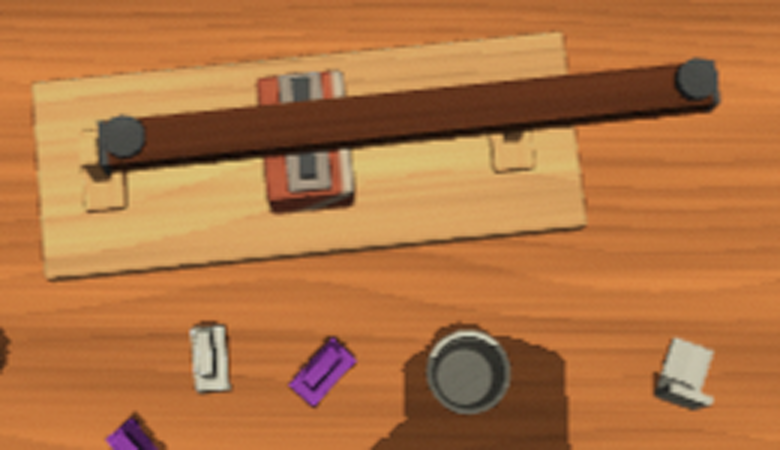

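```bash
cat >> h.py <<'E'
SC=np.array([600.1,21.5]); a_=np.radians(6.16); SX=np.array([np.cos(a_),np.sin(a_)]); SY=np.array([-np.sin(a_),np.cos(a_)])
def stand(p): q=np.asarray(p)[...,:2]-SC; return np.stack([q@SX,q@SY],-1)
def beam(c,lo=-340,hi=340):
    P=cloud(c); s=stand(P); z=P[...,2]; hsv=cv2.cvtColor(c["color"],cv2.COLOR_RGB2HSV)
    m=(abs(s[...,0])<45)&(s[...,1]>lo)&(s[...,1]<hi)&(z>103)&(z<152)
    k=cv2.connectedComponentsWithStats(m.astype(np.uint8)); i=1+np.argmax(k[2][1:,4]); m=k[1]==i
    q=s[m]; zz=z[m]; 
    line=np.polyfit(q[:,1],q[:,0],1); r=abs(q[:,0]-np.polyval(line,q[:,1])); k=r<12
    line=np.polyfit(q[k,1],q[k,0],1)
    f=np.polyfit(q[k,1],zz[k],1)
    for _ in range(5):
        e=abs(zz-np.polyval(f,q[:,1])); kk=k&(e<3); f=np.polyfit(q[kk,1],zz[kk],1)
    y0,y1=np.percentile(q[k,1],[0.1,99.9])
    return dict(x0=line[1].round(1),yaw=line[0].round(4),tilt=f[0].round(4),ztop0=f[1].round(1),ends=(y0.round(1),y1.round(1)),mid=((y0+y1)/2).round(1),n=int(k.sum()))
E
python3 - <<'E'
from h import *
c=dict(np.load("top0.npz")); print(beam(c))
P=cloud(c); z=P[...,2]; v,u=np.indices(z.shape)
st=(abs(u-210)<16)&(abs(v-229)<18)&(abs(P[...,0]-447)<40)&(abs(P[...,1]-90)<40)
for lo,hi in((20,32),(60,75)):
    q=P[st&(z>lo)&(z<hi)]; r=cv2.minAreaRect(q[:,:2].astype(np.float32)); print(len(q),r,q.mean(0),np.median(q[:,2]))
# ridge bar: dark pixels near z=100
s=stand(P); m=(abs(s[...,0])<40)&(abs(s[...,1])<40)&(z>96)&(z<106); q=s[m]; print("ridge?",len(q),q.min(0) if len(q) else 0,q.max(0) if len(q) else 0,z[m].mean())
# other row things nearest to stirrup
hsv=cv2.cvtColor(c["color"],cv2.COLOR_RGB2HSV); m=(hsv[...,0]>130)&(hsv[...,0]<160)&(hsv[...,1]>100)&(v>200)
n,l,stt,ce=cv2.connectedComponentsWithStats(m.astype(np.uint8))
for i in range(1,n):
    if stt[i,4]>20: print("purple",ray(c,*ce[i],20)[:2])
E
```

```text
{'x0': np.float64(-7.5), 'yaw': np.float64(-0.0233), 'tilt': np.float64(0.0543), 'ztop0': np.float64(127.1), 'ends': (np.float64(-282.5), np.float64(135.8)), 'mid': np.float64(-73.3), 'n': 2503}
146 ((446.9440612792969, 90.13780975341797), (46.03642654418945, 23.981319427490234), 6.2231831550598145) [444.69315577  88.34258936  26.52728766] 26.580504565917977
75 ((447.2556457519531, 89.60408020019531), (29.348472595214844, 10.037386894226074), 3.8140079975128174) [446.44793268  89.4455642   68.61904136] 68.68705298894963
ridge? 118 [-35.12391462 -36.42627334] [34.31685281 31.53066876] 101.12956754558385
purple [438.53051642   9.7835813 ]
purple [379.10588591 140.3360673 ]
```

```bash
cat >> h.py <<'E'
def go(x,y,z,yaw):
    s=sense(); R=quatR(s["ee_rot"]); o=R.T@(np.array([x,y,z])-s["eef_pos"])/10
    from scipy.spatial.transform import Rotation as Ro
    t=np.radians(yaw); T=np.array([[np.cos(t),np.sin(t),0],[np.sin(t),-np.cos(t),0],[0,0,-1.]])
    print("offset cm",o.round(2),"rot",np.degrees(Ro.from_matrix(R.T@T).as_rotvec()).round(2),"pos",s["eef_pos"].round(1))
E
python3 -c "
from h import *
go(400,-402,303,7.5);go(636.2,-299.5,250,7.5);go(636.2,-299.5,161,7.5)"
```

```text
offset cm [27.34 -2.8   0.05] rot [-0.07 -0.01  8.53] pos [ 145.  -504.4  303.4]
offset cm [52.87 -6.12  5.36] rot [-0.07 -0.01  8.53] pos [ 145.  -504.4  303.4]
offset cm [52.87 -6.11 14.26] rot [-0.07 -0.01  8.53] pos [ 145.  -504.4  303.4]
```

>>> step_arm(
  plan=[
    {"offset": [5,-0.5,0],"rot": [0,0,3],"gripper": 0},
    {"offset": [10,-1,0],"rot": [0,0,6],"gripper": 0},
    {"offset": [15,-1.6,0.5],"rot": [0,0,8.5],"gripper": 0},
    {"offset": [20,-2.2,1],"rot": [0,0,8.5],"gripper": 0},
    {"offset": [25,-2.8,2],"rot": [0,0,8.5],"gripper": 0},
    {"offset": [30,-3.4,3],"rot": [0,0,8.5],"gripper": 0},
    {"offset": [35,-4,4],"rot": [0,0,8.5],"gripper": 0},
    {"offset": [40,-4.6,5],"rot": [0,0,8.5],"gripper": 0},
    {"offset": [45,-5.2,5.3],"rot": [0,0,8.5],"gripper": 0},
    {"offset": [49,-5.7,5.3],"rot": [0,0,8.5],"gripper": 0},
    {"offset": [52.9,-6.1,5.3],"rot": [0,0,8.5],"gripper": 0},
    {"offset": [52.9,-6.1,5.3],"rot": [0,0,8.5],"gripper": 0},
  ],
  squeeze=20,
)

```text
time_s: 1.3
eef_pos: [639.7, -296.8, 249.0]
ee_rot: [-0.001, 0.998, 0.068, -0.0]
force: [-0.8, -0.7, -0.3]
grip_width: -0.001
grip_force: 0.0
```

```bash
python3 -c "
from h import *
go(636.2,-299.5,161,7.5);c=capture('top');print(beam(c));cv2.imwrite('pics/t1.png',c['color'][:,:,::-1])
s=sense();print(s['time_s'],s['force'],s['joints'],s['grip_width'])"
```

```text
offset cm [-0.38  0.23  8.8 ] rot [-0.09  0.02  0.29] pos [ 639.7 -296.8  249. ]
{'x0': np.float64(-7.7), 'yaw': np.float64(-0.0325), 'tilt': np.float64(0.0536), 'ztop0': np.float64(127.0), 'ends': (np.float64(-267.5), np.float64(136.4)), 'mid': np.float64(-65.6), 'n': 2409}
1.35 [-0.22924321 -0.62898355  0.5300448 ] [-6.03321474e-01  7.67249850e-01  9.20880344e-01  6.46519368e-05
  1.45521880e+00  8.33067385e-01] 0.001801741228347485
```

>>> step_arm(
  plan=[
    {"offset": [0,0,4],"rot": [0,0,0],"gripper": 0},
    {"offset": [0,0,8.9],"rot": [0,0,0],"gripper": 0},
    {"offset": [0,0,8.9],"rot": [0,0,0],"gripper": 0},
    {"offset": [0,0,8.9],"rot": [0,0,0],"gripper": 0},
  ],
)

```text
time_s: 1.75
eef_pos: [636.2, -300.6, 163.0]
ee_rot: [-0.0, 0.998, 0.065, -0.0]
force: [0.4, -0.2, 0.3]
grip_width: -0.001
grip_force: 0.0
```

```bash
python3 -c "
from h import *
go(636.2,-299.5,161,7.5);c=capture('side');cv2.imwrite('pics/s1.png',c['color'][:,:,::-1])
s=sense();print(s['time_s'],s['force'])"
```

```text
offset cm [ 0.02 -0.11  0.2 ] rot [-0.    0.01 -0.02] pos [ 636.2 -300.6  163. ]
1.8 [-0.51073349  0.02809536 -0.13849479]
```

View pics/s1.png

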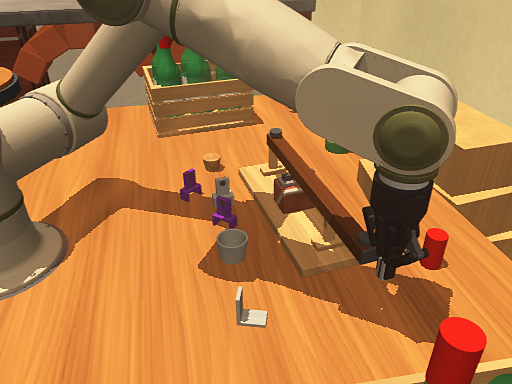

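The side view shows the closed fingers standing just behind the tail, at about (385,265). The beam is untouched and still tilted. I'll start pushing slowly.

>>> step_arm(
  plan=[
    {"offset": [0,-0.5,0],"rot": [0,0,0],"gripper": 0},
    {"offset": [0,-1.0,0],"rot": [0,0,0],"gripper": 0},
    {"offset": [0,-1.5,0],"rot": [0,0,0],"gripper": 0},
    {"offset": [0,-1.8,0],"rot": [0,0,0],"gripper": 0},
    {"offset": [0,-2.1,0],"rot": [0,0,0],"gripper": 0},
    {"offset": [0,-2.4,0],"rot": [0,0,0],"gripper": 0},
    {"offset": [0,-2.7,0],"rot": [0,0,0],"gripper": 0},
    {"offset": [0,-3.0,0],"rot": [0,0,0],"gripper": 0},
    {"offset": [0,-3.3,0],"rot": [0,0,0],"gripper": 0},
    {"offset": [0,-3.6,0],"rot": [0,0,0],"gripper": 0},
    {"offset": [0,-3.9,0],"rot": [0,0,0],"gripper": 0},
    {"offset": [0,-3.9,0],"rot": [0,0,0],"gripper": 0},
  ],
)

```text
time_s: 3.0
eef_pos: [631.6, -261.3, 162.5]
ee_rot: [0.001, 0.998, 0.066, 0.0]
force: [0.9, -3.8, 1.8]
grip_width: -0.001
grip_force: 1.8
```

```bash
cat > look.py <<'E'
from h import *
c=capture('top');b=beam(c);print({k:str(v) for k,v in b.items()});s=sense();print(s['time_s'],s['force'].round(1),s['eef_pos'].round(1),stand(s['eef_pos']))
cv2.imwrite('pics/last.png',c['color'][:,:,::-1])
E
python3 look.py
```

```text
{'x0': '-7.9', 'yaw': '-0.0312', 'tilt': '0.0547', 'ztop0': '127.2', 'ends': '(np.float64(-214.9), np.float64(149.2))', 'mid': '-32.9', 'n': '2222'}
3.05 [-0.1 -4.6  2.9] [ 631.6 -261.4  162.4] [   0.92181449 -284.60674285]
```

>>> step_arm(
  plan=[
    {"offset": [0,-0.3,0],"rot": [0,0,0],"gripper": 0},
    {"offset": [0,-0.6,0],"rot": [0,0,0],"gripper": 0},
    {"offset": [0,-0.9,0],"rot": [0,0,0],"gripper": 0},
    {"offset": [0,-1.2,0],"rot": [0,0,0],"gripper": 0},
    {"offset": [0,-1.4,0],"rot": [0,0,0],"gripper": 0},
    {"offset": [0,-1.4,0],"rot": [0,0,0],"gripper": 0},
    {"offset": [0,-0.6,0],"rot": [0,0,0],"gripper": 0},
    {"offset": [0,-0.6,0],"rot": [0,0,0],"gripper": 0},
    {"offset": [0,-0.6,0],"rot": [0,0,0],"gripper": 0},
    {"offset": [0,-0.6,0],"rot": [0,0,0],"gripper": 0},
  ],
)

```text
time_s: 4.05
eef_pos: [630.6, -254.9, 161.4]
ee_rot: [-0.0, 0.998, 0.066, -0.0]
force: [0.2, -0.0, -0.2]
grip_width: 0.001
grip_force: 0.0
```

```bash
python3 look.py
```

```text
{'x0': '-7.9', 'yaw': '-0.0304', 'tilt': '0.0536', 'ztop0': '127.0', 'ends': '(np.float64(-207.2), np.float64(162.4))', 'mid': '-22.4', 'n': '2261'}
4.1 [0.1 0.6 0.8] [ 630.6 -254.9  161.6] [   0.65778045 -278.10438675]
```

>>> step_arm(
  plan=[
    {"offset": [0,-0.6,0],"rot": [0,0,0],"gripper": 0},
    {"offset": [0,-0.9,0],"rot": [0,0,0],"gripper": 0},
    {"offset": [0,-1.2,0],"rot": [0,0,0],"gripper": 0},
    {"offset": [0,-1.5,0],"rot": [0,0,0],"gripper": 0},
    {"offset": [0,-1.6,0],"rot": [0,0,0],"gripper": 0},
    {"offset": [0,-1.6,0],"rot": [0,0,0],"gripper": 0},
    {"offset": [0,-0.8,0],"rot": [0,0,0],"gripper": 0},
    {"offset": [0,-0.8,0],"rot": [0,0,0],"gripper": 0},
    {"offset": [0,-0.8,0],"rot": [0,0,0],"gripper": 0},
    {"offset": [0,-0.8,0],"rot": [0,0,0],"gripper": 0},
  ],
)

```text
time_s: 5.1
eef_pos: [629.6, -247.1, 161.7]
ee_rot: [-0.0, 0.998, 0.066, -0.0]
force: [-0.2, -0.1, -0.3]
grip_width: -0.002
grip_force: 0.0
```

```bash
python3 look.py
```

```text
{'x0': '-7.7', 'yaw': '-0.0324', 'tilt': '0.0543', 'ztop0': '127.0', 'ends': '(np.float64(-198.2), np.float64(171.5))', 'mid': '-13.4', 'n': '2248'}
5.15 [ 0.7 -1.3 -0.1] [ 629.6 -247.1  161.8] [   0.49759814 -270.22879626]
```

>>> step_arm(
  plan=[
    {"offset": [0,-0.6,0],"rot": [0,0,0],"gripper": 0},
    {"offset": [0,-0.9,0],"rot": [0,0,0],"gripper": 0},
    {"offset": [0,-1.2,0],"rot": [0,0,0],"gripper": 0},
    {"offset": [0,-1.5,0],"rot": [0,0,0],"gripper": 0},
    {"offset": [0,-1.6,0],"rot": [0,0,0],"gripper": 0},
    {"offset": [0,-1.6,0],"rot": [0,0,0],"gripper": 0},
    {"offset": [0,-0.8,0],"rot": [0,0,0],"gripper": 0},
    {"offset": [0,-0.8,0],"rot": [0,0,0],"gripper": 0},
    {"offset": [0,-0.8,0],"rot": [0,0,0],"gripper": 0},
    {"offset": [0,-0.8,0],"rot": [0,0,0],"gripper": 0},
  ],
)

```text
time_s: 6.15
eef_pos: [628.5, -239.2, 161.7]
ee_rot: [-0.0, 0.998, 0.066, -0.0]
force: [-0.6, 0.8, 0.4]
grip_width: -0.002
grip_force: 0.0
```

```bash
python3 look.py
```

```text
{'x0': '-7.6', 'yaw': '-0.0327', 'tilt': '0.0537', 'ztop0': '127.0', 'ends': '(np.float64(-189.1), np.float64(179.3))', 'mid': '-4.9', 'n': '2253'}
6.2 [ 1.2  1.  -0.6] [ 628.5 -239.2  161.7] [   0.30011928 -262.20376158]
```

>>> step_arm(
  plan=[
    {"offset": [0,-0.6,0],"rot": [0,0,0],"gripper": 0},
    {"offset": [0,-0.9,0],"rot": [0,0,0],"gripper": 0},
    {"offset": [0,-1.2,0],"rot": [0,0,0],"gripper": 0},
    {"offset": [0,-1.5,0],"rot": [0,0,0],"gripper": 0},
    {"offset": [0,-1.6,0],"rot": [0,0,0],"gripper": 0},
    {"offset": [0,-1.6,0],"rot": [0,0,0],"gripper": 0},
    {"offset": [0,-0.8,0],"rot": [0,0,0],"gripper": 0},
    {"offset": [0,-0.8,0],"rot": [0,0,0],"gripper": 0},
    {"offset": [0,-0.8,0],"rot": [0,0,0],"gripper": 0},
    {"offset": [0,-0.8,0],"rot": [0,0,0],"gripper": 0},
  ],
)

```text
time_s: 7.2
eef_pos: [627.5, -231.3, 161.7]
ee_rot: [-0.0, 0.998, 0.066, -0.0]
force: [0.3, 1.2, 0.6]
grip_width: -0.0
grip_force: 0.0
```

```bash
python3 look.py
```

```text
{'x0': '-7.5', 'yaw': '-0.0319', 'tilt': '0.0536', 'ztop0': '127.0', 'ends': '(np.float64(-178.4), np.float64(187.2))', 'mid': '4.4', 'n': '2218'}
7.25 [ 0.6 -0.4  0.2] [ 627.5 -231.2  161.7] [ 1.23025165e-01 -2.54226725e+02]
```

>>> step_arm(
  plan=[
    {"offset": [0,-0.6,0],"rot": [0,0,0],"gripper": 0},
    {"offset": [0,-0.9,0],"rot": [0,0,0],"gripper": 0},
    {"offset": [0,-1.2,0],"rot": [0,0,0],"gripper": 0},
    {"offset": [0,-1.5,0],"rot": [0,0,0],"gripper": 0},
    {"offset": [0,-1.6,0],"rot": [0,0,0],"gripper": 0},
    {"offset": [0,-1.6,0],"rot": [0,0,0],"gripper": 0},
    {"offset": [0,-0.8,0],"rot": [0,0,0],"gripper": 0},
    {"offset": [0,-0.8,0],"rot": [0,0,0],"gripper": 0},
    {"offset": [0,-0.8,0],"rot": [0,0,0],"gripper": 0},
    {"offset": [0,-0.8,0],"rot": [0,0,0],"gripper": 0},
  ],
)

```text
time_s: 8.25
eef_pos: [626.4, -223.3, 161.6]
ee_rot: [-0.0, 0.998, 0.066, -0.0]
force: [0.3, 0.3, 0.3]
grip_width: -0.004
grip_force: 0.0
```

```bash
python3 look.py
```

```text
{'x0': '-7.6', 'yaw': '-0.035', 'tilt': '0.054', 'ztop0': '127.0', 'ends': '(np.float64(-169.9), np.float64(195.3))', 'mid': '12.7', 'n': '2277'}
8.3 [-0.4  0.7  0.3] [ 626.4 -223.3  161.7] [-8.67136093e-02 -2.46210516e+02]
```

>>> step_arm(
  plan=[
    {"offset": [0,-0.6,0],"rot": [0,0,0],"gripper": 0},
    {"offset": [0,-0.9,0],"rot": [0,0,0],"gripper": 0},
    {"offset": [0,-1.2,0],"rot": [0,0,0],"gripper": 0},
    {"offset": [0,-1.5,0],"rot": [0,0,0],"gripper": 0},
    {"offset": [0,-1.6,0],"rot": [0,0,0],"gripper": 0},
    {"offset": [0,-1.6,0],"rot": [0,0,0],"gripper": 0},
    {"offset": [0,-0.8,0],"rot": [0,0,0],"gripper": 0},
    {"offset": [0,-0.8,0],"rot": [0,0,0],"gripper": 0},
    {"offset": [0,-0.8,0],"rot": [0,0,0],"gripper": 0},
    {"offset": [0,-0.8,0],"rot": [0,0,0],"gripper": 0},
  ],
)

```text
time_s: 9.3
eef_pos: [625.3, -215.3, 161.6]
ee_rot: [-0.0, 0.998, 0.066, -0.0]
force: [-0.2, -0.5, 1.0]
grip_width: 0.002
grip_force: 0.0
```

```bash
python3 look.py
```

```text
{'x0': '-7.7', 'yaw': '-0.0368', 'tilt': '0.0535', 'ztop0': '127.0', 'ends': '(np.float64(-160.0), np.float64(203.1))', 'mid': '21.6', 'n': '2248'}
9.35 [0.1 0.2 0.5] [ 625.4 -215.4  161.7] [  -0.28925407 -238.20745249]
```

>>> step_arm(
  plan=[
    {"offset": [0,-0.6,0],"rot": [0,0,0],"gripper": 0},
    {"offset": [0,-0.9,0],"rot": [0,0,0],"gripper": 0},
    {"offset": [0,-1.2,0],"rot": [0,0,0],"gripper": 0},
    {"offset": [0,-1.5,0],"rot": [0,0,0],"gripper": 0},
    {"offset": [0,-1.6,0],"rot": [0,0,0],"gripper": 0},
    {"offset": [0,-1.6,0],"rot": [0,0,0],"gripper": 0},
    {"offset": [0,-0.8,0],"rot": [0,0,0],"gripper": 0},
    {"offset": [0,-0.8,0],"rot": [0,0,0],"gripper": 0},
    {"offset": [0,-0.8,0],"rot": [0,0,0],"gripper": 0},
    {"offset": [0,-0.8,0],"rot": [0,0,0],"gripper": 0},
  ],
)

```text
time_s: 10.35
eef_pos: [624.3, -207.4, 161.7]
ee_rot: [-0.0, 0.998, 0.066, -0.0]
force: [-0.7, -0.6, 0.7]
grip_width: 0.001
grip_force: 0.0
```

```bash
python3 look.py
```

```text
{'x0': '-7.3', 'yaw': '-0.0348', 'tilt': '0.0415', 'ztop0': '126.9', 'ends': '(np.float64(-150.7), np.float64(211.2))', 'mid': '30.2', 'n': '2235'}
10.4 [-0.5 -0.   1.1] [ 624.3 -207.4  161.7] [  -0.49999763 -230.19742608]
```

>>> step_arm(
  plan=[
    {"offset": [0,0,0],"rot": [0,0,0],"gripper": 0},
    {"offset": [0,0,0],"rot": [0,0,0],"gripper": 0},
    {"offset": [0,0,0],"rot": [0,0,0],"gripper": 0},
    {"offset": [0,0,0],"rot": [0,0,0],"gripper": 0},
  ],
)

```text
time_s: 10.8
eef_pos: [624.4, -207.7, 161.9]
ee_rot: [-0.0, 0.998, 0.066, 0.0]
force: [0.3, 0.4, -0.4]
grip_width: -0.0
grip_force: 0.0
```

```bash
python3 look.py
```

```text
{'x0': '-7.5', 'yaw': '-0.0364', 'tilt': '0.0386', 'ztop0': '127.0', 'ends': '(np.float64(-150.8), np.float64(211.3))', 'mid': '30.2', 'n': '2239'}
10.85 [-0.3  0.7  0.5] [ 624.4 -207.6  161.9] [  -0.4569449  -230.42864345]
```

>>> step_arm(
  plan=[
    {"offset": [0,1.5,0],"rot": [0,0,0],"gripper": 0},
    {"offset": [0,3,0],"rot": [0,0,0],"gripper": 0},
    {"offset": [0,3,0],"rot": [0,0,0],"gripper": 0},
    {"offset": [0,3,0],"rot": [0,0,0],"gripper": 0},
    {"offset": [0,3,0],"rot": [0,0,0],"gripper": 0},
  ],
)

```text
time_s: 11.35
eef_pos: [628.3, -237.3, 161.8]
ee_rot: [-0.0, 0.998, 0.066, -0.0]
force: [-0.3, -0.6, -0.5]
grip_width: -0.0
grip_force: 0.0
```

```bash
python3 look.py
```

```text
{'x0': '-7.5', 'yaw': '-0.0325', 'tilt': '0.0329', 'ztop0': '126.8', 'ends': '(np.float64(-185.1), np.float64(211.1))', 'mid': '13.0', 'n': '2432'}
11.4 [-0.5  0.2  0.5] [ 628.3 -237.1  161.8] [   0.26354634 -260.15761188]
```

The beam is tipping very slowly, so its balance point has just passed the ridge's near edge. About 5 mm more should centre it.

>>> step_arm(
  plan=[
    {"offset": [0,-1.5,0],"rot": [0,0,0],"gripper": 0},
    {"offset": [0,-3,0],"rot": [0,0,0],"gripper": 0},
    {"offset": [0,-3.4,0],"rot": [0,0,0],"gripper": 0},
    {"offset": [0,-3.7,0],"rot": [0,0,0],"gripper": 0},
    {"offset": [0,-4,0],"rot": [0,0,0],"gripper": 0},
    {"offset": [0,-4.2,0],"rot": [0,0,0],"gripper": 0},
    {"offset": [0,-4.35,0],"rot": [0,0,0],"gripper": 0},
    {"offset": [0,-4.35,0],"rot": [0,0,0],"gripper": 0},
    {"offset": [0,-3,0],"rot": [0,0,0],"gripper": 0},
    {"offset": [0,-1.5,0],"rot": [0,0,0],"gripper": 0},
    {"offset": [0,0,0],"rot": [0,0,0],"gripper": 0},
    {"offset": [0,0,0],"rot": [0,0,0],"gripper": 0},
  ],
)

```text
time_s: 12.6
eef_pos: [628.1, -239.9, 161.4]
ee_rot: [0.0, 0.998, 0.064, -0.0]
force: [0.9, 0.4, -0.2]
grip_width: -0.004
grip_force: 0.0
```

```bash
python3 look.py
```

```text
{'x0': '-7.6', 'yaw': '-0.0062', 'tilt': '-0.0528', 'ztop0': '127.1', 'ends': '(np.float64(-185.2), np.float64(232.3))', 'mid': '23.6', 'n': '2532'}
12.65 [0.1 0.2 0. ] [ 628.1 -238.7  161.4] [-7.02080796e-02 -2.61708968e+02]
```

```bash
python3 - <<'E'
s=open('h.py').read()
s=s.replace("    y0,y1=np","    t=abs(zz-np.polyval(f,q[:,1]))<2.5\n    from numpy import percentile as pc\n    ys=np.arange(y_a:=q[t,1].min()+40,q[t,1].max()-40,6); mids=[(pc(w,3)+pc(w,97))/2 for w in (q[t&(abs(q[:,1]-Y)<6),0] for Y in ys)]; line=np.polyfit(ys,mids,1)\n    y0,y1=np",1)
open('h.py','w').write(s)
E
cat >> look.py <<'E'
d=np.array([b['yaw'],1]); d/=np.linalg.norm(d); ex=np.array([b['x0']+b['yaw']*b['ends'][1],b['ends'][1]+.7])
def W(p): return SC+p[0]*SX+p[1]*SY
yaw=6.16-np.degrees(b['yaw']); w=W(ex+d*42); print("W",w,yaw); go(w[0],w[1],250,yaw); go(w[0],w[1],175,yaw)
E
python3 look.py
```

```text
{'x0': '-4.7', 'yaw': '-0.0137', 'tilt': '-0.053', 'ztop0': '127.1', 'ends': '(np.float64(-184.6), np.float64(232.1))', 'mid': '23.8', 'n': '2512'}
12.7 [0.6 1.4 0.6] [ 628.1 -237.9  161.5] [ 3.05120105e-02 -2.60891786e+02]
W [562.20663445 293.80214085] 6.944952179329228
offset cm [  0.38 -53.58  -8.81] rot [-0.04  0.03  0.53] pos [ 628.1 -237.9  161.5]
offset cm [  0.38 -53.58  -1.31] rot [-0.04  0.03  0.53] pos [ 628.1 -237.9  161.5]
```

View pics/last.png

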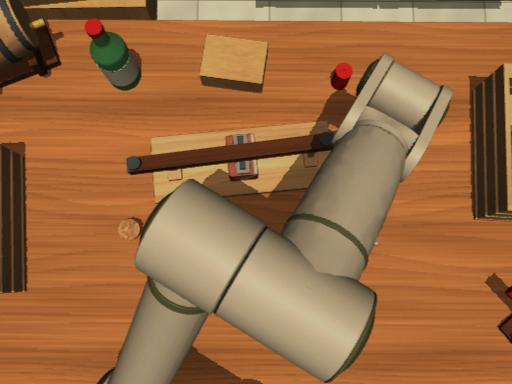

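The beam (132,164)–(325,140) slid too far and now rests on the +y post. I'll cross to the +y end and push it back about 15 mm, slowly, with the fingertips set higher.

>>> step_arm(
  plan=[
    {"offset": [0,0,-5],"rot": [0,0,0],"gripper": 0},
    {"offset": [0,-4,-8.8],"rot": [0,0,0.5],"gripper": 0},
    {"offset": [0,-9,-8.8],"rot": [0,0,0.5],"gripper": 0},
    {"offset": [0,-14,-8.8],"rot": [0,0,0.5],"gripper": 0},
    {"offset": [0,-19,-8.8],"rot": [0,0,0.5],"gripper": 0},
    {"offset": [0,-24,-8.8],"rot": [0,0,0.5],"gripper": 0},
    {"offset": [0,-29,-8.8],"rot": [0,0,0.5],"gripper": 0},
    {"offset": [0,-34,-8.8],"rot": [0,0,0.5],"gripper": 0},
    {"offset": [0.1,-39,-8.8],"rot": [0,0,0.5],"gripper": 0},
    {"offset": [0.2,-44,-8.8],"rot": [0,0,0.5],"gripper": 0},
    {"offset": [0.4,-49,-8.8],"rot": [0,0,0.5],"gripper": 0},
    {"offset": [0.4,-53.6,-8.8],"rot": [0,0,0.5],"gripper": 0},
  ],
)

```text
time_s: 13.9
eef_pos: [561.0, 296.9, 250.0]
ee_rot: [-0.0, 0.998, 0.062, -0.0]
force: [0.9, 0.6, -0.9]
grip_width: 0.003
grip_force: 0.0
```

>>> step_arm(
  plan=[
    {"offset": [0,0,0],"rot": [0,0,0],"gripper": 0},
    {"offset": [0,0,0],"rot": [0,0,0],"gripper": 0},
    {"offset": [0,0,0],"rot": [0,0,0],"gripper": 0},
  ],
)

```text
time_s: 14.2
eef_pos: [562.0, 293.8, 249.9]
ee_rot: [0.0, 0.998, 0.061, -0.0]
force: [0.9, 0.2, -0.1]
grip_width: -0.002
grip_force: 0.0
```

```bash
cat >> look.py <<'E'
c=capture('side');cv2.imwrite('pics/lasts.png',c['color'][:,:,::-1]);c=capture('wrist');cv2.imwrite('pics/lastw.png',c['color'][:,:,::-1])
E
python3 look.py
```

```text
{'x0': '-4.7', 'yaw': '-0.0136', 'tilt': '-0.053', 'ztop0': '127.1', 'ends': '(np.float64(-186.6), np.float64(231.6))', 'mid': '22.5', 'n': '2578'}
14.25 [-0.5 -0.6  0.8] [562.2 293.5 250. ] [ -8.49249828 274.48428502]
W [562.29429225 293.30875556] 6.93922260137792
offset cm [ 0.01  0.02 -0.  ] rot [0.01 0.01 0.02] pos [562.2 293.5 250. ]
offset cm [0.01 0.02 7.5 ] rot [0.01 0.01 0.02] pos [562.2 293.5 250. ]
```

>>> step_arm(
  plan=[
    {"offset": [0,0,4],"rot": [0,0,0],"gripper": 0},
    {"offset": [0,0,7.5],"rot": [0,0,0],"gripper": 0},
    {"offset": [0,0,7.5],"rot": [0,0,0],"gripper": 0},
    {"offset": [0,0.5,7.5],"rot": [0,0,0],"gripper": 0},
    {"offset": [0,1.0,7.5],"rot": [0,0,0],"gripper": 0},
    {"offset": [0,1.4,7.5],"rot": [0,0,0],"gripper": 0},
    {"offset": [0,1.7,7.5],"rot": [0,0,0],"gripper": 0},
    {"offset": [0,1.9,7.5],"rot": [0,0,0],"gripper": 0},
    {"offset": [0,2.1,7.5],"rot": [0,0,0],"gripper": 0},
    {"offset": [0,2.3,7.5],"rot": [0,0,0],"gripper": 0},
    {"offset": [0,2.5,7.5],"rot": [0,0,0],"gripper": 0},
    {"offset": [0,2.5,7.5],"rot": [0,0,0],"gripper": 0},
  ],
)

```text
time_s: 15.55
eef_pos: [565.1, 269.5, 174.9]
ee_rot: [0.0, 0.998, 0.061, -0.0]
force: [-0.5, 0.4, -0.3]
grip_width: 0.002
grip_force: 0.0
```

```bash
python3 look.py
```

```text
{'x0': '-4.7', 'yaw': '-0.0144', 'tilt': '-0.0521', 'ztop0': '127.1', 'ends': '(np.float64(-186.7), np.float64(231.5))', 'mid': '22.4', 'n': '2456'}
15.6 [-0.8  0.5 -1. ] [565.1 269.6 174.9] [ -8.16839021 250.41603809]
W [562.08889853 293.185534  ] 6.985059224988386
offset cm [-0.01 -2.38 -7.51] rot [-0.    0.    0.04] pos [565.1 269.6 174.9]
offset cm [-0.01 -2.38 -0.01] rot [-0.    0.    0.04] pos [565.1 269.6 174.9]
```

View pics/lastw.png

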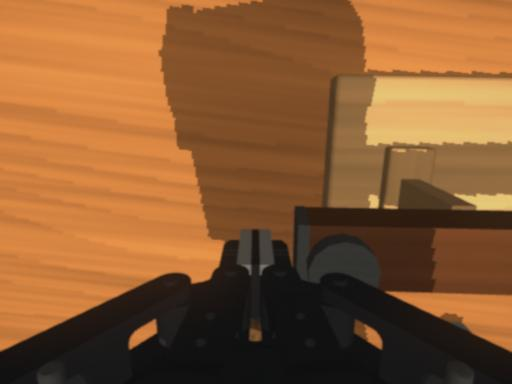

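The wrist view shows the closed fingers at (255,250), centred on the beam's end. The finger links spread wide above the cup at (343,262), and these evidently shoved the cup earlier. I'll raise the tool 4 mm and push slowly.

>>> step_arm(
  plan=[
    {"offset": [0,0,-0.4],"rot": [0,0,0],"gripper": 0},
    {"offset": [0,0.2,-0.4],"rot": [0,0,0],"gripper": 0},
    {"offset": [0,0.4,-0.4],"rot": [0,0,0],"gripper": 0},
    {"offset": [0,0.6,-0.4],"rot": [0,0,0],"gripper": 0},
    {"offset": [0,0.8,-0.4],"rot": [0,0,0],"gripper": 0},
    {"offset": [0,1.0,-0.4],"rot": [0,0,0],"gripper": 0},
    {"offset": [0,1.2,-0.4],"rot": [0,0,0],"gripper": 0},
    {"offset": [0,1.2,-0.4],"rot": [0,0,0],"gripper": 0},
    {"offset": [0,0.6,-0.4],"rot": [0,0,0],"gripper": 0},
    {"offset": [0,0.2,-0.4],"rot": [0,0,0],"gripper": 0},
    {"offset": [0,0.2,-0.4],"rot": [0,0,0],"gripper": 0},
    {"offset": [0,0.2,-0.4],"rot": [0,0,0],"gripper": 0},
  ],
)

```text
time_s: 16.9
eef_pos: [565.3, 267.7, 178.8]
ee_rot: [0.0, 0.998, 0.061, -0.0]
force: [0.1, -0.3, -0.5]
grip_width: 0.002
grip_force: 0.0
```

```bash
python3 look.py
```

```text
{'x0': '-4.8', 'yaw': '-0.0138', 'tilt': '-0.052', 'ztop0': '127.1', 'ends': '(np.float64(-191.4), np.float64(227.0))', 'mid': '17.8', 'n': '2486'}
16.95 [0.2 0.4 0.3] [565.3 267.6 178.8] [ -8.16565863 248.40149759]
W [562.69719804 288.72541075] 6.950681757280536
offset cm [-0.   -2.13 -7.12] rot [0.02 0.01 0.08] pos [565.3 267.6 178.8]
offset cm [-0.   -2.13  0.38] rot [0.02 0.01 0.08] pos [565.3 267.6 178.8]
```

>>> step_arm(
  plan=[
    {"offset": [0,0.4,0],"rot": [0,0,0],"gripper": 0},
    {"offset": [0,0.8,0],"rot": [0,0,0],"gripper": 0},
    {"offset": [0,1.0,0],"rot": [0,0,0],"gripper": 0},
    {"offset": [0,1.2,0],"rot": [0,0,0],"gripper": 0},
    {"offset": [0,1.4,0],"rot": [0,0,0],"gripper": 0},
    {"offset": [0,1.6,0],"rot": [0,0,0],"gripper": 0},
    {"offset": [0,1.7,0],"rot": [0,0,0],"gripper": 0},
    {"offset": [0,1.7,0],"rot": [0,0,0],"gripper": 0},
    {"offset": [0,1.2,0],"rot": [0,0,0],"gripper": 0},
    {"offset": [0,0,0],"rot": [0,0,0],"gripper": 0},
    {"offset": [0,0,0],"rot": [0,0,0],"gripper": 0},
    {"offset": [0,0,0],"rot": [0,0,0],"gripper": 0},
  ],
)

```text
time_s: 18.25
eef_pos: [565.2, 268.0, 178.7]
ee_rot: [0.0, 0.998, 0.062, -0.0]
force: [0.0, -0.1, -0.1]
grip_width: 0.002
grip_force: 0.0
```

```bash
python3 look.py
```

```text
{'x0': '-4.7', 'yaw': '-0.0143', 'tilt': '-0.008', 'ztop0': '126.8', 'ends': '(np.float64(-200.2), np.float64(218.6))', 'mid': '9.2', 'n': '2603'}
18.3 [-0.2 -0.7  0.2] [565.3 267.7 178.8] [ -8.21289736 248.51638275]
W [563.68372588 280.38280623] 6.979329647037077
offset cm [-0.   -1.28 -7.12] rot [0.02 0.01 0.07] pos [565.3 267.7 178.8]
offset cm [-0.   -1.28  0.38] rot [0.02 0.01 0.07] pos [565.3 267.7 178.8]
```

```bash
python3 -c "
from h import *
go(447,89.9,190,6.5);go(447,89.9,106,6.5)"
```

```text
offset cm [-13.92  16.18  -1.11] rot [0.01 0.01 0.52] pos [565.4 267.5 178.8]
offset cm [-13.92  16.17   7.29] rot [0.01 0.01 0.52] pos [565.4 267.5 178.8]
```

>>> step_arm(
  plan=[
    {"offset": [0,-0.6,-3],"rot": [0,0,0],"gripper": 0},
    {"offset": [0,-0.6,-7],"rot": [0,0,0],"gripper": 4.5},
    {"offset": [0,-0.6,-7],"rot": [0,0,0],"gripper": 4.5},
    {"offset": [0,-0.6,-7],"rot": [0,0,0],"gripper": 4.5},
  ],
)

```text
time_s: 18.8
eef_pos: [564.7, 273.5, 249.4]
ee_rot: [-0.0, 0.998, 0.061, 0.001]
force: [0.1, 0.2, -0.2]
grip_width: 0.502
grip_force: 0.0
```

```bash
python3 look.py;python3 -c "
from h import *
go(447,89.9,190,6.5);go(447,89.9,106,6.5)"
```

```text
{'x0': '-4.7', 'yaw': '-0.0138', 'tilt': '-0.0069', 'ztop0': '126.9', 'ends': '(np.float64(-200.5), np.float64(219.1))', 'mid': '9.3', 'n': '2621'}
18.85 [ 0.5 -0.2 -0.5] [564.4 273.4 248.2] [ -8.45964285 254.23861089]
W [563.75272291 280.89345335] 6.950681757280536
offset cm [ 0.03 -0.76 -0.18] rot [0.01 0.06 0.07] pos [564.4 273.4 248.2]
offset cm [ 0.03 -0.76  7.32] rot [0.01 0.06 0.07] pos [564.4 273.4 248.2]
offset cm [-13.87  16.77   5.79] rot [0.02 0.14 0.52] pos [564.3 273.4 247.5]
offset cm [-13.85  16.77  14.19] rot [0.02 0.14 0.52] pos [564.3 273.4 247.5]
```

Milestone 1 looks met: tilt is -0.007 with the hand off. Next is the stirrup.

>>> step_arm(
  plan=[
    {"offset": [-2,3,0],"rot": [0,0,0],"gripper": 4.5},
    {"offset": [-5,6,0],"rot": [0,0,0],"gripper": 4.5},
    {"offset": [-8,9.5,1],"rot": [0,0,0],"gripper": 4.5},
    {"offset": [-11,13,3],"rot": [0,0,0],"gripper": 4.5},
    {"offset": [-13.0,15.5,5],"rot": [0,0,0.5],"gripper": 4.5},
    {"offset": [-13.9,16.8,6],"rot": [0,0,0.5],"gripper": 4.5},
    {"offset": [-13.9,16.8,6],"rot": [0,0,0.5],"gripper": 4.5},
    {"offset": [-13.9,16.8,6],"rot": [0,0,0.5],"gripper": 4.5},
    {"offset": [-13.9,16.8,6],"rot": [0,0,0.5],"gripper": 4.5},
  ],
)

```text
time_s: 19.85
eef_pos: [447.8, 90.5, 189.2]
ee_rot: [-0.0, 0.998, 0.057, 0.0]
force: [1.2, 0.6, 0.8]
grip_width: 0.53
grip_force: 0.0
```

```bash
python3 look.py;python3 -c "
from h import *
go(447,89.9,106,6.5)"
```

```text
{'x0': '-4.7', 'yaw': '-0.0133', 'tilt': '-0.0305', 'ztop0': '127.0', 'ends': '(np.float64(-199.6), np.float64(219.5))', 'mid': '9.9', 'n': '2596'}
19.9 [0.3 0.2 0.1] [447.7  90.5 189.2] [-144.08493632   84.97902345]
W [563.83427146 281.30486385] 6.922033867523995
offset cm [ 13.73 -17.62  -6.07] rot [ 0.   -0.05 -0.34] pos [447.7  90.5 189.2]
offset cm [ 13.72 -17.62   1.43] rot [ 0.   -0.05 -0.34] pos [447.7  90.5 189.2]
offset cm [-0.06  0.05  8.31] rot [ 0.   -0.03  0.09] pos [447.5  90.5 189.1]
```

View pics/lastw.png

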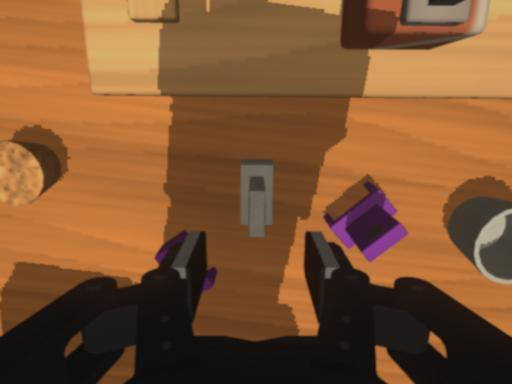

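The stirrup sits at (257,198), centred between the fingers. The beam is creeping down on the +y side (-0.03), so its balance point is just past the far edge of the ridge. I'll go back and nudge it 5 mm to -y.

>>> step_arm(
  plan=[
    {"offset": [1,-1.5,-3],"rot": [0,0,-0.5],"gripper": 0},
    {"offset": [3,-4,-6],"rot": [0,0,-0.5],"gripper": 0},
    {"offset": [5.5,-7.5,-6],"rot": [0,0,-0.5],"gripper": 0},
    {"offset": [8.5,-11,-6],"rot": [0,0,-0.5],"gripper": 0},
    {"offset": [11.5,-14.5,-6],"rot": [0,0,-0.5],"gripper": 0},
    {"offset": [13.9,-16.8,-6],"rot": [0,0,-0.5],"gripper": 0},
    {"offset": [13.9,-16.8,-6],"rot": [0,0,-0.5],"gripper": 0},
    {"offset": [13.9,-16.8,-6],"rot": [0,0,-0.5],"gripper": 0},
    {"offset": [13.9,-16.8,-2.5],"rot": [0,0,-0.5],"gripper": 0},
    {"offset": [13.9,-16.8,1],"rot": [0,0,-0.5],"gripper": 0},
    {"offset": [13.9,-16.8,1],"rot": [0,0,-0.5],"gripper": 0},
    {"offset": [13.9,-16.8,1],"rot": [0,0,-0.5],"gripper": 0},
  ],
)

```text
time_s: 21.2
eef_pos: [566.3, 272.2, 180.1]
ee_rot: [-0.0, 0.998, 0.061, 0.0]
force: [-0.5, -0.2, 0.4]
grip_width: 0.003
grip_force: 0.0
```

```bash
python3 look.py
```

```text
{'x0': '-4.7', 'yaw': '-0.0125', 'tilt': '-0.0026', 'ztop0': '126.8', 'ends': '(np.float64(-200.4), np.float64(218.4))', 'mid': '9.0', 'n': '2593'}
21.25 [-0.1  0.4  0.2] [566.7 272.4 181.1] [ -6.25837024 253.05856629]
W [564.17391514 280.23556876] 6.876197243913529
offset cm [-0.14 -0.81 -6.89] rot [-0.02 -0.16  0.13] pos [566.7 272.4 181.1]
offset cm [-0.16 -0.81  0.61] rot [-0.02 -0.16  0.13] pos [566.7 272.4 181.1]
```

It is actually rocking very slowly and came back to -0.003, so the balance point is just inside the +y edge. A 4 mm nudge should centre it.

>>> step_arm(
  plan=[
    {"offset": [0,0.5,0],"rot": [0,0,0],"gripper": 0},
    {"offset": [0,1,0],"rot": [0,0,0],"gripper": 0},
    {"offset": [0,1.4,0],"rot": [0,0,0],"gripper": 0},
    {"offset": [0,1.4,0],"rot": [0,0,0],"gripper": 0},
    {"offset": [0,1.4,0],"rot": [0,0,0],"gripper": 0},
  ],
)

```text
time_s: 21.85
eef_pos: [567.9, 258.6, 179.0]
ee_rot: [-0.0, 0.998, 0.061, 0.0]
force: [0.6, -0.4, -0.6]
grip_width: 0.003
grip_force: 0.0
```

```bash
python3 look.py
```

```text
{'x0': '-4.7', 'yaw': '-0.014', 'tilt': '-0.0181', 'ztop0': '126.9', 'ends': '(np.float64(-200.0), np.float64(219.2))', 'mid': '9.6', 'n': '2596'}
21.9 [ 0.1 -0.3 -0. ] [567.9 258.7 178.9] [ -6.56315812 239.2946564 ]
W [563.68869692 280.98700647] 6.962140913183153
offset cm [-0.15 -2.26 -7.11] rot [-0.    0.    0.06] pos [567.9 258.7 178.9]
offset cm [-0.15 -2.26  0.39] rot [-0.    0.    0.06] pos [567.9 258.7 178.9]
```

>>> step_arm(
  plan=[
    {"offset": [-0.1,0.3,0],"rot": [0,0,0],"gripper": 0},
    {"offset": [-0.1,0.5,0],"rot": [0,0,0],"gripper": 0},
    {"offset": [-0.1,0.7,0],"rot": [0,0,0],"gripper": 0},
    {"offset": [-0.1,0.85,0],"rot": [0,0,0],"gripper": 0},
    {"offset": [-0.1,1.0,0],"rot": [0,0,0],"gripper": 0},
    {"offset": [-0.1,1.15,0],"rot": [0,0,0],"gripper": 0},
    {"offset": [-0.1,1.25,0],"rot": [0,0,0],"gripper": 0},
    {"offset": [-0.1,1.25,0],"rot": [0,0,0],"gripper": 0},
    {"offset": [-0.1,1.1,0],"rot": [0,0,0],"gripper": 0},
    {"offset": [-0.1,0.6,0],"rot": [0,0,0],"gripper": 0},
    {"offset": [-0.1,-0.5,0],"rot": [0,0,0],"gripper": 0},
    {"offset": [-0.1,-1.4,0],"rot": [0,0,0],"gripper": 0},
  ],
)

```text
time_s: 23.2
eef_pos: [565.0, 273.4, 178.8]
ee_rot: [0.0, 0.998, 0.061, -0.0]
force: [0.5, 0.1, 0.0]
grip_width: -0.001
grip_force: 0.0
```

```bash
python3 look.py
```

```text
{'x0': '-4.7', 'yaw': '-0.0133', 'tilt': '-0.0042', 'ztop0': '126.8', 'ends': '(np.float64(-206.6), np.float64(213.5))', 'mid': '3.4', 'n': '2574'}
23.25 [-1.2  1.  -1. ] [564.7 274.6 178.8] [ -8.05115278 255.46421279]
W [564.55744239 275.34807009] 6.922033867523995
offset cm [-0.   -0.08 -7.12] rot [-0.02  0.    0.19] pos [564.7 274.6 178.8]
offset cm [-0.   -0.07  0.38] rot [-0.02  0.    0.19] pos [564.7 274.6 178.8]
```

>>> step_arm(
  plan=[
    {"offset": [0,0,-3],"rot": [0,0,0],"gripper": 0},
    {"offset": [0,0,-7],"rot": [0,0,0],"gripper": 4.5},
    {"offset": [0,0,-7],"rot": [0,0,0],"gripper": 4.5},
    {"offset": [0,0,-7],"rot": [0,0,0],"gripper": 4.5},
    {"offset": [0,0,-7],"rot": [0,0,0],"gripper": 4.5},
  ],
)

```text
time_s: 23.85
eef_pos: [564.9, 272.3, 247.6]
ee_rot: [0.0, 0.998, 0.061, -0.001]
force: [0.1, -0.5, -1.1]
grip_width: 0.524
grip_force: 0.0
```

```bash
python3 look.py;python3 -c "
from h import *
go(447,89.9,190,6.5)"
```

```text
{'x0': '-4.7', 'yaw': '-0.0128', 'tilt': '0.0018', 'ztop0': '126.8', 'ends': '(np.float64(-206.3), np.float64(213.6))', 'mid': '3.7', 'n': '2586'}
23.9 [-0.4  0.4  0.2] [564.9 272.3 247.5] [ -8.12270299 253.11206353]
W [564.67241691 275.46133543] 6.893385977767454
offset cm [ 0.02 -0.32 -0.25] rot [0.02 0.14 0.13] pos [564.9 272.3 247.5]
offset cm [ 0.04 -0.32  7.25] rot [0.02 0.14 0.13] pos [564.9 272.3 247.5]
offset cm [-13.93  16.66   5.81] rot [0.02 0.11 0.53] pos [565.  272.3 247.8]
```

Tilt is 0.0018. I'll go to the stirrup and check the beam again once I'm over it.

>>> step_arm(
  plan=[
    {"offset": [-2,3,0],"rot": [0,0,0],"gripper": 4.5},
    {"offset": [-5,6,0],"rot": [0,0,0],"gripper": 4.5},
    {"offset": [-8,9.5,1],"rot": [0,0,0],"gripper": 4.5},
    {"offset": [-11,13,3],"rot": [0,0,0],"gripper": 4.5},
    {"offset": [-13.0,15.5,5],"rot": [0,0,0.5],"gripper": 4.5},
    {"offset": [-13.9,16.7,5.8],"rot": [0,0,0.5],"gripper": 4.5},
    {"offset": [-13.9,16.7,5.8],"rot": [0,0,0.5],"gripper": 4.5},
    {"offset": [-13.9,16.7,5.8],"rot": [0,0,0.5],"gripper": 4.5},
    {"offset": [-13.9,16.7,5.8],"rot": [0,0,0.5],"gripper": 4.5},
    {"offset": [-13.9,16.7,5.8],"rot": [0,0,0.5],"gripper": 4.5},
  ],
)

```text
time_s: 25.0
eef_pos: [448.1, 90.3, 191.2]
ee_rot: [0.0, 0.998, 0.057, 0.0]
force: [0.6, 0.3, -0.7]
grip_width: 0.522
grip_force: 0.0
```

```bash
python3 look.py;python3 -c "
from h import *
go(447,89.9,106,6.5)"
```

```text
{'x0': '-4.7', 'yaw': '-0.0132', 'tilt': '0.0091', 'ztop0': '126.9', 'ends': '(np.float64(-206.1), np.float64(213.4))', 'mid': '3.6', 'n': '2595'}
25.05 [ 1.   0.3 -0.1] [448.   90.3 191.1] [-143.8267351    84.70922581]
W [564.5948807  275.25158597] 6.916304289572687
offset cm [ 13.71 -17.04  -5.88] rot [ 0.   -0.04 -0.33] pos [448.   90.3 191.1]
offset cm [ 13.7  -17.04   1.62] rot [ 0.   -0.04 -0.33] pos [448.   90.3 191.1]
offset cm [-0.09  0.01  8.5 ] rot [ 0.   -0.02  0.07] pos [447.9  90.1 191. ]
```

>>> step_arm(
  plan=[
    {"offset": [-0.1,0,4],"rot": [0,0,0],"gripper": 4.5},
    {"offset": [-0.1,0,7.5],"rot": [0,0,0],"gripper": 4.5},
    {"offset": [-0.1,0,8.5],"rot": [0,0,0],"gripper": 4.5},
    {"offset": [-0.1,0,8.5],"rot": [0,0,0],"gripper": 4.5},
    {"offset": [-0.1,0,8.5],"rot": [0,0,0],"gripper": 0.7},
    {"offset": [-0.1,0,8.5],"rot": [0,0,0],"gripper": 0.7},
    {"offset": [-0.1,0,8.5],"rot": [0,0,0],"gripper": 0.7},
    {"offset": [-0.1,0,8.5],"rot": [0,0,0],"gripper": 0.7},
    {"offset": [-0.1,0,8.5],"rot": [0,0,0],"gripper": 0.7},
    {"offset": [-0.1,0,8.5],"rot": [0,0,0],"gripper": 0.7},
  ],
  squeeze=20,
)

```text
time_s: 26.15
eef_pos: [447.4, 89.6, 107.2]
ee_rot: [0.0, 0.998, 0.057, 0.001]
force: [-2.1, 0.7, 8.3]
grip_width: 0.115
grip_force: 24.8
```

```bash
python3 look.py
```

```text
{'x0': '-4.7', 'yaw': '-0.0127', 'tilt': '0.0058', 'ztop0': '126.8', 'ends': '(np.float64(-206.2), np.float64(213.5))', 'mid': '3.6', 'n': '2597'}
26.2 [-2.   0.8  6.5] [447.4  89.6 107.2] [-144.54802328   84.10667385]
W [564.70981576 275.36484493] 6.887656399816145
offset cm [ 13.81 -17.11 -14.25] rot [ 0.03 -0.15 -0.35] pos [447.4  89.6 107.2]
offset cm [ 13.79 -17.11  -6.75] rot [ 0.03 -0.15 -0.35] pos [447.4  89.6 107.2]
```

```bash
python3 -c "
from h import *
w=SC-4.7*SX; print(w); go(w[0],w[1],262,6.9)"
```

```text
[595.42713724  20.99566518]
offset cm [ 13.97   8.51 -15.44] rot [ 0.03 -0.15 -0.36] pos [447.4  89.6 107.2]
```

>>> step_arm(
  plan=[
    {"offset": [0,0,-2],"rot": [0,0,0],"gripper": 0.7},
    {"offset": [0,0,-5],"rot": [0,0,0],"gripper": 0.7},
    {"offset": [0,0,-9],"rot": [0,0,0],"gripper": 0.7},
    {"offset": [0,1,-13],"rot": [0,0,0],"gripper": 0.7},
    {"offset": [2,2.5,-15.5],"rot": [0,0,0],"gripper": 0.7},
    {"offset": [4.5,4,-15.5],"rot": [0,0,-0.4],"gripper": 0.7},
    {"offset": [7.5,5.5,-15.5],"rot": [0,0,-0.4],"gripper": 0.7},
    {"offset": [10.5,7,-15.5],"rot": [0,0,-0.4],"gripper": 0.7},
    {"offset": [13,8.2,-15.5],"rot": [0,0,-0.4],"gripper": 0.7},
    {"offset": [14,8.5,-15.5],"rot": [0,0,-0.4],"gripper": 0.7},
    {"offset": [14,8.5,-15.5],"rot": [0,0,-0.4],"gripper": 0.7},
    {"offset": [14,8.5,-15.5],"rot": [0,0,-0.4],"gripper": 0.7},
  ],
)

```text
time_s: 27.5
eef_pos: [594.9, 21.3, 261.0]
ee_rot: [-0.0, 0.998, 0.061, -0.0]
force: [0.5, 0.1, -0.8]
grip_width: 0.115
grip_force: 23.6
```

```bash
python3 look.py; python3 -c "
from h import *
w=SC-4.7*SX; print(w); go(w[0],w[1],262,6.9);print(sense()['grip_width'])"
```

```text
{'x0': '-5.4', 'yaw': '-0.0187', 'tilt': '0.0008', 'ztop0': '126.6', 'ends': '(np.float64(-206.7), np.float64(-52.7))', 'mid': '-129.7', 'n': '979'}
27.55 [-0.  -0.8 -0.9] [594.8  21.4 261.1] [-5.2725998   0.45386903]
W [596.00409075  10.99247656] 7.23143107689464
offset cm [-0.01  1.05  1.11] rot [-0.01  0.01 -0.28] pos [594.8  21.4 261.1]
offset cm [-0.01  1.05  8.61] rot [-0.01  0.01 -0.28] pos [594.8  21.4 261.1]
[595.42713724  20.99566518]
offset cm [ 0.05  0.05 -0.07] rot [ 0.   -0.01  0.05] pos [594.9  21.4 261.3]
0.11025220332454277
```

View pics/lastw.png

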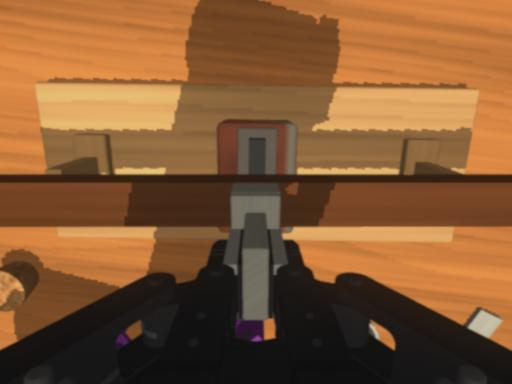

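View pics/lasts.png

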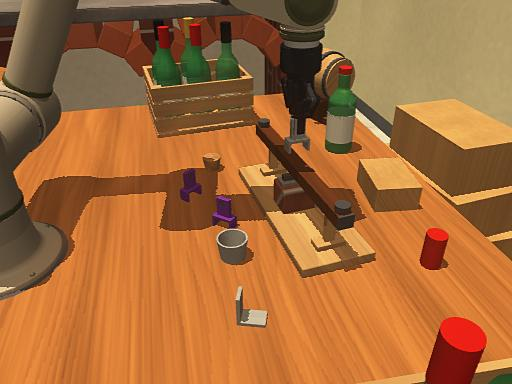

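The wrist view shows the stirrup (plate about (256,205)) over the level beam, whose top face spans rows 182–226. The ridge bar is at column 257. I'll check both against the wrist camera's calibration.

Run:
```python
from h import *
s=sense(); c=capture('wrist')
P=cloud(c,s); S=stand(P); z=P[...,2]
m=(z>123)&(z<129.5)&(abs(S[...,0])<40)&(abs(S[...,1])<110)&(abs(S[...,1])>35)
for lo,hi in((-110,-70),(-70,-35),(35,70),(70,110)):
    q=S[m&(S[...,1]>lo)&(S[...,1]<hi)]; print((lo+hi)/2,len(q),np.percentile(q[:,0],[1,50,99]).round(1))
m=(z>128)&(z<200)&(abs(S[...,0])<40)&(abs(S[...,1])<25); v,u=np.where(m)
m=(z>150)&(abs(S[...,0])<40)&(abs(S[...,1])<25)&(z<190); q=S[m]; print("stirrup",len(q), q.min(0) if len(q) else 0,q.max(0) if len(q) else 0)
m=(z>96)&(z<104)&(S[...,0]>12)&(S[...,0]<38)&(abs(S[...,1])<30); q=S[m]; print("ridge",len(q),np.percentile(q,[2,50,98],axis=0).round(1))
dark=m&(c["color"].max(-1)<75); print("dark",dark.sum(),np.percentile(S[dark],[2,50,98],axis=0).round(1))
for uu in(248,266): print(stand(ray(c,uu,155,100,s)))
print(s['eef_pos'],stand(s['eef_pos']))
```

```text
-90.0 2714 [-17.7  -2.6  11.8]
-52.5 2385 [-18.1  -2.9  11.4]
52.5 2404 [-19.5  -4.3  10.1]
90.0 2749 [-20.   -4.7   9.6]
stirrup 2043 [  0.36257675 -11.12372796] [17.80851551 13.02501339]
ridge 574 [[12.4 -5.6]
 [24.1  0.1]
 [35.2  5.8]]
dark 540 [[12.4 -4.9]
 [24.1  0.3]
 [35.2  5.8]]
[24.40633108  6.44068865]
[24.57247139 -6.12759687]
[594.86700693  21.40701664 261.311702  ] [-5.212756   0.4690813]
```

>>> step_arm(
  plan=[
    {"offset": [0.1,0.07,1],"rot": [0,0,0],"gripper": 0.7},
    {"offset": [0.1,0.07,2],"rot": [0,0,0],"gripper": 0.7},
    {"offset": [0.1,0.07,2.6],"rot": [0,0,0],"gripper": 0.7},
    {"offset": [0.1,0.07,3.1],"rot": [0,0,0],"gripper": 0.7},
    {"offset": [0.1,0.07,3.6],"rot": [0,0,0],"gripper": 0.7},
    {"offset": [0.1,0.07,4.0],"rot": [0,0,0],"gripper": 0.7},
    {"offset": [0.1,0.07,4.3],"rot": [0,0,0],"gripper": 0.7},
    {"offset": [0.1,0.07,4.5],"rot": [0,0,0],"gripper": 0.7},
    {"offset": [0.1,0.07,4.6],"rot": [0,0,0],"gripper": 0.7},
    {"offset": [0.1,0.07,4.65],"rot": [0,0,0],"gripper": 0.7},
    {"offset": [0.1,0.07,4.65],"rot": [0,0,0],"gripper": 0.7},
    {"offset": [0.1,0.07,4.65],"rot": [0,0,0],"gripper": 0.7},
  ],
)

```text
time_s: 28.9
eef_pos: [596.6, 20.5, 214.5]
ee_rot: [0.0, 0.998, 0.06, 0.0]
force: [0.4, -0.6, -0.9]
grip_width: 0.113
grip_force: 23.6
```

```bash
python3 look.py
```

```text
{'x0': '-3.8', 'yaw': '-0.0067', 'tilt': '0.0034', 'ztop0': '126.8', 'ends': '(np.float64(-207.1), np.float64(-54.6))', 'mid': '-130.8', 'n': '977'}
28.95 [-0.5  0.7 -1. ] [596.6  20.5 214.5] [-3.61937856 -0.60510443]
W [597.68291359   9.26907128] 6.543881722737652
offset cm [-0.02  1.13 -3.55] rot [ 0.01 -0.02  0.39] pos [596.6  20.5 214.5]
offset cm [-0.03  1.13  3.95] rot [ 0.01 -0.02  0.39] pos [596.6  20.5 214.5]
```

View pics/lastw.png

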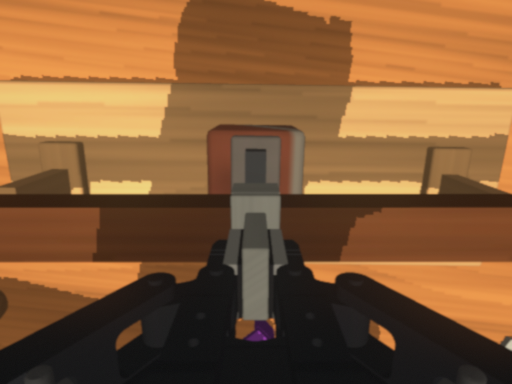

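The stirrup is astride the beam with its far leg over the edge at (255,188), about 1 mm above its seat. No contact force is showing and the beam is level, so I'll release.

>>> step_arm(
  plan=[
    {"offset": [0,0,0.05],"rot": [0,0,0],"gripper": 1.1},
    {"offset": [0,0,0.05],"rot": [0,0,0],"gripper": 1.4},
    {"offset": [0,0,0.05],"rot": [0,0,0],"gripper": 2},
    {"offset": [0,0,0.05],"rot": [0,0,0],"gripper": 3},
    {"offset": [0,0,0.05],"rot": [0,0,0],"gripper": 3},
    {"offset": [0,0,-1],"rot": [0,0,0],"gripper": 3},
    {"offset": [0,0,-4],"rot": [0,0,0],"gripper": 3},
    {"offset": [0,0,-8],"rot": [0,0,0],"gripper": 3},
    {"offset": [-4,0,-11],"rot": [0,0,0],"gripper": 3},
    {"offset": [-9,0,-11],"rot": [0,0,0],"gripper": 3},
    {"offset": [-14,0,-11],"rot": [0,0,0],"gripper": 3},
    {"offset": [-18,0,-11],"rot": [0,0,0],"gripper": 3},
  ],
)

```text
time_s: 30.25
eef_pos: [415.5, -1.1, 325.1]
ee_rot: [0.0, 0.998, 0.061, 0.001]
force: [0.7, -0.2, 0.3]
grip_width: 0.35
grip_force: 0.0
```

```bash
cat > chk.py <<'E'
from h import *
s=sense(); c=capture('wrist'); w=s; cc=capture('top'); 
for n,(k,ss) in dict(wrist=(c,s),top=(cc,None)).items():
    P=cloud(k,ss);S=stand(P);z=P[...,2]; b=(abs(S[...,0]+4)<40)&(abs(S[...,1])<40)
    for lo,hi in((130,137),(160,178)):
        q=S[b&(z>lo)&(z<hi)]; 
        if len(q)>5: print(n,lo,len(q),np.percentile(q,[1,50,99],axis=0).round(1).tolist(),np.median(z[b&(z>lo)&(z<hi)]).round(1))
    m=(z>122)&(z<131)&(abs(S[...,0]+4)<18)&(abs(S[...,1])>30)&(abs(S[...,1])<180)
    if m.sum()>50: print(n,"tilt",np.polyfit(S[m][:,1],z[m],1).round(4),"y range",S[m][:,1].min().round(),S[m][:,1].max().round())
print(s['time_s']); cv2.imwrite('pics/fw.png',c['color'][:,:,::-1])
E
python3 chk.py
```

```text
top 130 173 [[-27.2, -32.4], [-9.1, 2.2], [17.3, 34.6]] 132.5
top 160 90 [[-19.8, -5.1], [-5.6, 0.0], [10.2, 4.9]] 174.6
top tilt [2.500000e-03 1.267022e+02] y range -179.0 180.0
30.25
```

>>> step_arm(
  plan=[
    {"offset": [0,0,0],"rot": [0,0,0],"gripper": 3},
    {"offset": [0,0,0],"rot": [0,0,0],"gripper": 3},
    {"offset": [0,0,0],"rot": [0,0,0],"gripper": 3},
    {"offset": [0,0,0],"rot": [0,0,0],"gripper": 3},
    {"offset": [0,0,0],"rot": [0,0,0],"gripper": 3},
    {"offset": [0,0,0],"rot": [0,0,0],"gripper": 3},
    {"offset": [0,0,0],"rot": [0,0,0],"gripper": 3},
  ],
)

```text
time_s: 31.05
eef_pos: [417.9, -1.2, 324.3]
ee_rot: [-0.0, 0.998, 0.06, -0.0]
force: [-0.1, 0.9, -0.5]
grip_width: 0.353
grip_force: 0.0
```

```bash
python3 chk.py
```

```text
top 130 183 [[-27.5, -16.4], [-8.3, 0.3], [17.4, 38.0]] 132.7
top 160 89 [[-19.5, -5.1], [-5.6, -0.1], [10.1, 4.9]] 174.4
top tilt [2.900000e-03 1.266653e+02] y range -180.0 180.0
31.05
```

View pics/fw.png

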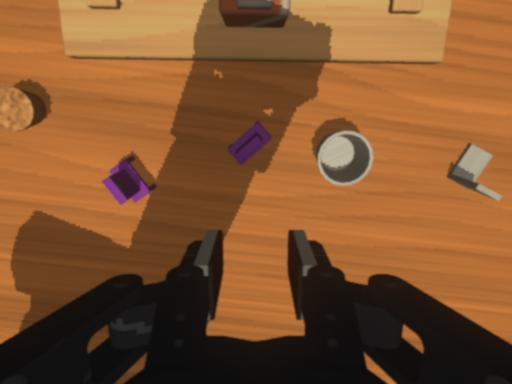

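>>> step_arm(
  plan=[
    {"offset": [0,0,0],"rot": [0,0,0],"gripper": 3},
    {"offset": [0,0,0],"rot": [0,0,0],"gripper": 3},
    {"offset": [0,0,0],"rot": [0,0,0],"gripper": 3},
    {"offset": [0,0,0],"rot": [0,0,0],"gripper": 3},
    {"offset": [0,0,0],"rot": [0,0,0],"gripper": 3},
    {"offset": [0,0,0],"rot": [0,0,0],"gripper": 3},
    {"offset": [0,0,0],"rot": [0,0,0],"gripper": 3},
    {"offset": [0,0,0],"rot": [0,0,0],"gripper": 3},
    {"offset": [0,0,0],"rot": [0,0,0],"gripper": 3},
    {"offset": [0,0,0],"rot": [0,0,0],"gripper": 3},
  ],
)

```text
time_s: 32.15
eef_pos: [417.8, -1.2, 324.4]
ee_rot: [-0.0, 0.998, 0.06, 0.0]
force: [0.3, 0.4, -0.5]
grip_width: 0.354
grip_force: 0.0
```

```bash
python3 chk.py | tee o; python3 -c "
t=[l for l in open('o') if 'top tilt' in l][0].split('[')[1].split()[0]
if abs(float(t))<0.007:
    from rig import *; print(finish_job())"
```

```text
top 130 177 [[-27.2, -21.4], [-7.5, 0.3], [17.4, 33.1]] 132.7
top 160 90 [[-19.2, -5.1], [-4.7, 0.0], [10.4, 4.9]] 174.5
top tilt [2.600000e-03 1.267337e+02] y range -180.0 180.0
32.15
the job is handed in; nothing more can be done
None
```

The job is handed in at about 32 s of robot time. In the last check the beam lay level on the ridge (tilt about 0.003 rad) with the stirrup astride it, within 1 mm of the ridge's middle and released; the judge's verdict was not shown.

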